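# Put the spare mirror glass away in its case

## Robot

A 6-joint arm with a two-finger parallel gripper is mounted at the origin on the work surface. World frame = base frame: x ahead of the robot, y to its left, z up, the work surface at z = 0. Lengths are in m, angles in rad, forces in N, time in s.
With the tool pointing down it reaches from about 0.3 to 0.775 m from the base axis. Payload 14.6 kg.
Tool frame: the origin (TCP) lies where the fingers leave the gripper's body, on its centre line; the fingertips stand 97 mm ahead of it and the grasp point (between the pads) lies 78 mm ahead of it (ctrl.finger_overhang is the distance from the TCP to the fingertips, in m); z points along the fingers, y is the direction in which the jaws open and shut (so a half turn about z gives the same grasp; the last joint's range is limited). The gripper opens to 94 mm and grips with 3 to 60 N. Pads are 16 mm wide; open, the fingers measure 119 mm over their backs; the gripper's body (75 mm by 177 mm) begins 78 mm behind the grasp point.
Start: joints at [-1.271, 0.3, 1.521, -0, 1.321, -0.067], TCP at [0.197, -0.513, 0.303] pointing down, gripper open.
Joint ranges: [-3.03, 3.03], [-0.79, 2.21], [0.23, 2.52], [-1.04, 4.18], [0, 3.07], [-2.55, 2.55]. Speed limits (rad/s): [2.22, 2.22, 2.57, 3.14, 3.14, 3.14].

## Interface

Orientations are given as [roll, pitch, yaw] about the fixed x, y, z axes, in that order (R = Rz(yaw) Ry(pitch) Rx(roll)).
In Python, from station import ctrl, imaging, hand_in gives the robot as it stands.
- The arm moves only by the shell command python3 -m pendant 'ROWS' [FORCE]. ROWS is JSON, a list of rows, each a list of 7 numbers: the shift along the tool's x, y, z normalised to -1 to 1, where 1 is 120 mm, then the turn, a rotation vector about the tool's x, y, z normalised to -1 to 1, where 1 is 30 degrees, then the closure, from -1 (fully open) to 1 (shut). A call has 1 to 10 rows; each row shifts and turns the commanded pose from where the row before left it, along the tool's axes as they then stand; what a row does not reach is not made up. A row lasts 1/12 s, in which the tool goes at most 41.7 mm and 7.16 degrees, less where a joint would pass 70% of its speed; a pose out of reach is approached as far as the arm can. A call with a number of a shift or a turn outside -1 to 1 is refused whole. A call with a gripper value outside its range is refused whole. The fingers move at their own pace and stop on an object; FORCE is the grip in N (left out, the last holds). Time passes only in rows, so rows that do not move let the fingers close. It gives the time, the measured TCP pose, the force and the opening at its end, in the units of the state.
- ctrl.get_obs(): the state, without advancing time (a new reading comes with each control period).
- imaging.camera(name): name is "scene" or "top" or "wrist"; returns a dict with "image" (384x512x3 uint8, red, green, blue), "mtx" (3x3 intrinsics, pixels), "k1" (the pictures are not rectified: a ray, as slopes to the right and down, at radius r is drawn at 1 + k1 r^2 times it, then the intrinsics apply), "rvec" (rotation vector, rad) and "tvec" (3), from world to camera coordinates, as OpenCV has them. Camera axes: x right, y down, z forward; pixel columns grow to the right and rows downward; lengths in m; the calibration is good to about 2 mm. A picture is of the moment at which its call begins. There is no depth.
- hand_in(): hands the job in, once; it reports no verdict.
The state is a dict: "time_s": time; "qpos": joint angles; "joint_vel": joint speeds; "tau": joint torques, N m; "ee_pos": TCP position; "eef_rot": TCP orientation; "force": force on the tool from outside, world axes, zero at the start; "moment": the same for the moment, N m; "grip_width": finger opening in m.
Only numpy, scipy, OpenCV 4.12 (cv2) and the standard library are available. Lean on these libraries where they do the work, as an engineer would, in place of code of your own. Each camera call takes 0.05 s, during which the arm holds its last target.

## Task

Put the spare mirror glass from its wooden rest away into the flat storage case, glass side up: slide it in over the tongue in front of the mouth, feel for the end stop inside, ease that stop back by about 5 mm (never more than 10), and let go. The glass cracks easily, so grip and push it lightly, set it down without a knock, and leave the other things on the bench where they are.

Things in the scene. Friction and masses are not known exactly. Their poses are not given: they have to be found in the camera images.
- mirror: Loose flat mirror glass in a thin black frame, 170 x 56 x 10 mm, 0.14 to 0.27 kg, ends alike. Origin: centre of its underside; x along its length, z up out of the glass. Starts on the rest, underside 50 mm above the bench. Cracks if the fingers bear on it with over 40 N (both together; grip with at most 15 N), or if it meets case, stop or rest with over 30 N.
- rest: Fixed wooden block with a felt top, 110 mm long (x), 34 mm wide (y), 50 mm high, on a 130 x 90 x 8 mm foot; the mirror lies lengthwise on it and overhangs by 11 mm at each long side. Origin: centre of its underside on the bench.
- case: Fixed flat storage case, dark steel and aluminium, clear lid. Origin on the bench under the middle of its mouth; x is the direction in which the mirror slides in, z up. Inside: x = 0 to 210 mm, 59 mm wide, 17 mm high, floor 50 mm above the bench, lid top at 71 mm, 75 mm wide outside. Flared guides (74 mm apart inside, 84 outside at their tips, top 76 mm) reach out to x = -22 mm.
- tongue (a point): Point on the top of the case's tongue, at its free end: 130 mm in front of the mouth, on the middle line, 50 mm above the bench. The tongue is a level strip, 36 mm wide, that continues the case's floor from here to the mouth; the mirror overhangs it by 10 mm each side, with free space beside it down to a 60 mm wide, 8 mm high foot plate. Axes as the case's.
- stop (a joint): Felt-faced bar across the inside of the case that the mirror's leading end meets. It was left 105 to 140 mm behind the mouth; where exactly differs each time and is not told. Value: how far it has since been pushed inwards, in m (0 at the start, travel 30 mm). A friction brake holds it: it yields at about 7 N and stays where pushed. The sliding mirror alone drags with 1 to 3 N.
- can: Loose grey can standing on the bench, 66 mm wide, 120 mm high; bystander. Origin: centre of its underside.
- tape: Loose roll of paper tape lying flat, 100 mm outside, 45 mm high; bystander. Origin: centre of its underside.
- wrench: Loose steel wrench lying flat, 190 mm long (along x); bystander.
- cup: Loose lidded cardboard cup, 84 mm wide, 90 mm high; bystander. Origin: centre of its underside.
There are look-alikes about, which are no part of the job. What is shaped like the mirror but yellow is not meant.

How it is judged:
On the way, in this order (a step that is already met when the one before it is completed fails the run):
1. the mirror has entered the mouth of the case by at least 15 mm, straight and glass up, with the end stop not yet moved (x of mirror in the frame of case above -0.07 m and y of mirror in the frame of case between -0.006 and 0.006 m and z of mirror in the frame of case between 0.044 and 0.062 m and angle between the x axis of mirror and the x axis of case, either way round below 0.1 rad and angle between mirror's own z axis and vertical below 0.15 rad and value of joint stop below 0.0015 m), for 0.1 s.
2. the mirror has met the end stop and eased it back by 2 to 10 mm (value of joint stop between 0.002 and 0.01 m and y of mirror in the frame of case between -0.006 and 0.006 m and z of mirror in the frame of case between 0.044 and 0.062 m and angle between the x axis of mirror and the x axis of case, either way round below 0.1 rad and angle between mirror's own z axis and vertical below 0.15 rad), for 0.2 s.
At the end, for the whole second after the job is handed in: The mirror lies flat in the case, glass side up, lengthwise within 4 degrees and 5 mm of the case's middle line, its leading end 104 to 153 mm inside the mouth; the end stop stands 2 to 10 mm further in than it was left; the mirror is at rest and released (value of joint stop between 0.002 and 0.01 m and x of mirror in the frame of case between 0.019 and 0.068 m and y of mirror in the frame of case between -0.005 and 0.005 m and z of mirror in the frame of case between 0.047 and 0.055 m and angle between the x axis of mirror and the x axis of case, either way round below 0.07 rad and angle between mirror's own z axis and vertical below 0.07 rad and linear speed of mirror below 0.01 m/s and contact force between the fingers and mirror below 0.1 N); the robot touches nothing.
It fails at once if the fingers press on the mirror with more than 40 N (contact force between the fingers and mirror above 40 N).
It fails at once if the mirror meets the case, the stop or the rest with more than 30 N (contact force between mirror and case above 30 N or contact force between mirror and stop above 30 N or contact force between mirror and rest above 30 N).
It fails at once if the end stop is pushed back by more than 10 mm (value of joint stop above 0.0105 m).
It fails at once if the mirror falls below the height of its rest (height (world z) of mirror below 0.035 m).
It fails at once if a bystander is moved by more than 20 mm (distance of any of can, tape, wrench, cup from where it was at the start of the episode above 0.02 m).
It also fails if it takes over 64 s, if anything falls off the work surface, if the arm or the gripper's body presses on something with over 40 N, if the wrist force passes 120 N, or if a joint passes its speed limit or range.

## Working session

There is one attempt and no reset: what is moved stays moved. The work goes in short steps, Python scripts to look and compute and a shell command to move; the robot and the scene stay as the last step left them, time stands still between calls to the robot, and variables do not carry over. Pictures are saved under pics/ and viewed, and the job is handed in when it is done.

```bash
ls; mkdir -p pics; python3 - <<'E'
from station import ctrl, imaging
import cv2,numpy as np
print(ctrl.get_obs(), ctrl.finger_overhang)
for n in ["scene","top","wrist"]:
    c=imaging.camera(n); cv2.imwrite(f"pics/{n}0.png",c["image"][...,::-1])
    print(n,c["mtx"].tolist(),c["k1"],c["rvec"],c["tvec"])
E
```

```text
pics
{'time_s': 0.0, 'qpos': array([-1.27056452e+00,  3.00465144e-01,  1.52154703e+00, -3.43977830e-05,
        1.32067753e+00, -6.66051012e-02]), 'joint_vel': array([-0.00242471, -0.0002025 ,  0.00053913,  0.00208445,  0.0006872 ,
        0.0007238 ]), 'tau': array([ 1.34010730e-03, -5.31801724e+01, -3.52733302e+01,  7.09013594e-02,
        2.43357383e-02, -5.32563092e-05]), 'ee_pos': array([ 0.19721425, -0.51327986,  0.30210393]), 'eef_rot': array([-3.14049581e+00, -3.97715694e-05,  3.66845420e-01]), 'force': array([-0.06912559, -0.18428085,  1.30948661]), 'moment': array([ 0.01213605,  0.00561643, -0.01084555]), 'grip_width': 0.0939683694886616} 0.0972
scene [[390.07844749970945, 0.0, 250.78049424001114], [0.0, 390.07844749970945, 195.95720756795635], [0.0, 0.0, 1.0]] 0.0019365646244573307 [ 0.74807546  2.55455775 -1.20925181] [ 0.49925374 -0.06824792  1.26474737]
top [[389.9642474070927, 0.0, 256.5433745321445], [0.0, 389.9642474070927, 190.06415861273558], [0.0, 0.0, 1.0]] -0.01480408200770101 [ 2.19978519 -2.17887571  0.11657452] [-0.11021143  0.50991491  1.13991585]
wrist [[268.50059057953916, 0.0, 258.27728948391865], [0.0, 268.50059057953916, 187.59221129572583], [0.0, 0.0, 1.0]] -0.015166376291687626 [-2.39259967  1.64250577  0.23210954] [-0.5499601  -0.02872082  0.39197948]
```

View pics/scene0.png

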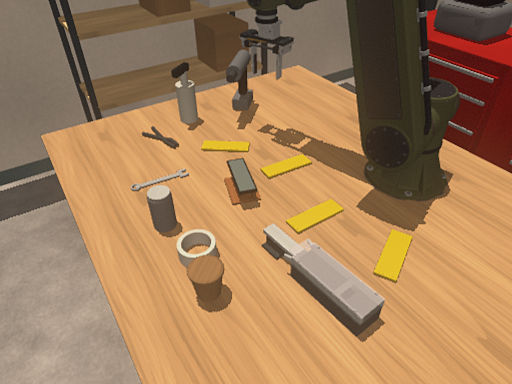

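View pics/top0.png

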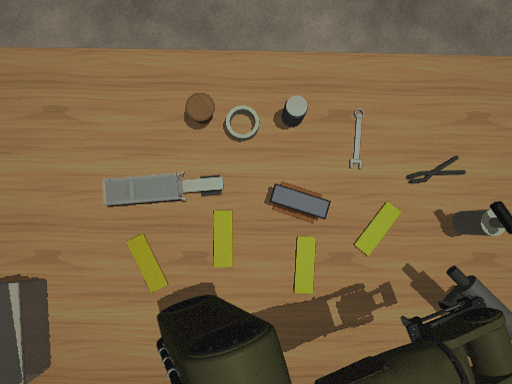

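View pics/wrist0.png

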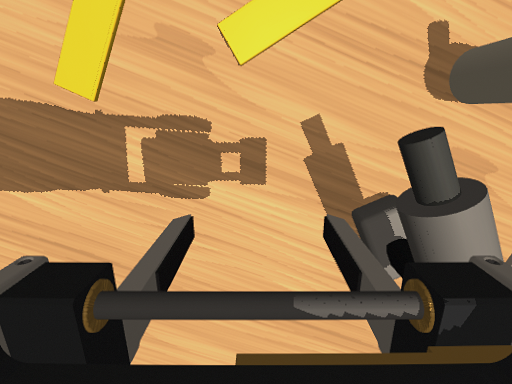

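The mirror is at about (300,201) in the top view, lying on the rest. The case spans about (105–183,188) and its tongue points right to (222,185). Next I'll zoom in and measure both.

```bash
cat > h.py <<'E'
import cv2,numpy as np
from station import ctrl, imaging
def cam(n,save=None):
    c=imaging.camera(n)
    if save: cv2.imwrite(f"pics/{save}.png",c["image"][...,::-1])
    return c
def ray(c,px):
    R=cv2.Rodrigues(np.array(c["rvec"]))[0]; t=np.array(c["tvec"]).ravel()
    u=cv2.undistortPoints(np.array(px,float).reshape(-1,1,2),np.array(c["mtx"]),np.array([c["k1"],0,0,0.]))[:,0]
    d=np.c_[u,np.ones(len(u))]@R
    return -R.T@t,d
def onz(c,px,z):
    o,d=ray(c,px); s=(z-o[2])/d[:,2]; return o+d*s[:,None]
def proj(c,P):
    return cv2.projectPoints(np.array(P,float).reshape(-1,1,3),np.array(c["rvec"],float),np.array(c["tvec"],float),np.array(c["mtx"]),np.array([c["k1"],0,0,0.]))[0][:,0]
E
python3 - <<'E'
from h import *
c=cam("top"); im=c["image"][...,::-1]
a=im[165:225,95:235]; cv2.imwrite("pics/z1.png",cv2.resize(a,None,fx=5.5,fy=5.5,interpolation=cv2.INTER_CUBIC))
a=im[170:230,255:345]; cv2.imwrite("pics/z2.png",cv2.resize(a,None,fx=8,fy=8,interpolation=cv2.INTER_CUBIC))
c=cam("scene"); im=c["image"][...,::-1]
a=im[215:335,255:390]; cv2.imwrite("pics/z3.png",cv2.resize(a,None,fx=5,fy=5,interpolation=cv2.INTER_CUBIC))
E
```

```text
(no output)
```

View pics/z1.png

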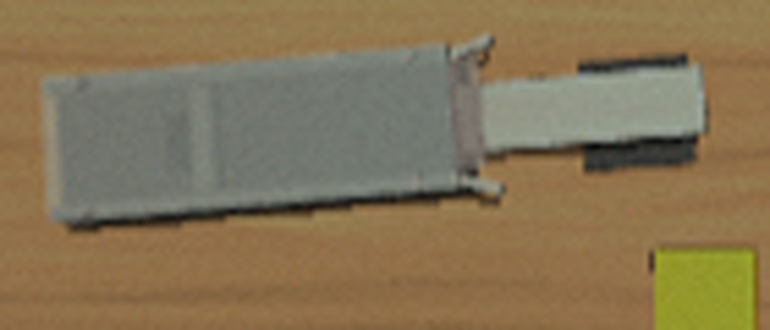

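View pics/z2.png

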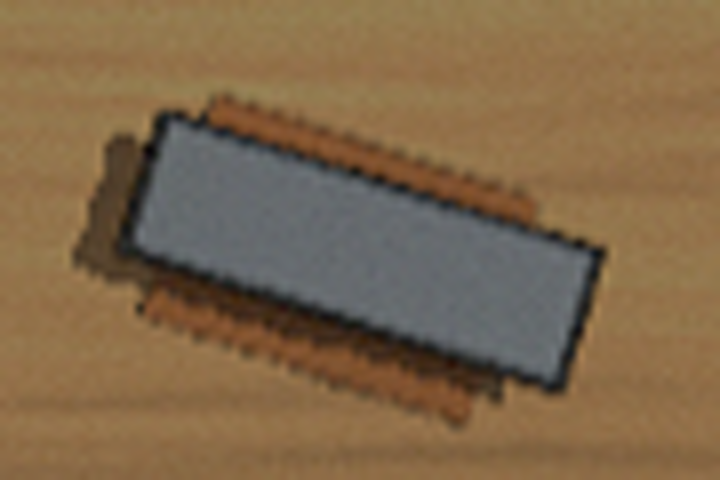

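View pics/z3.png

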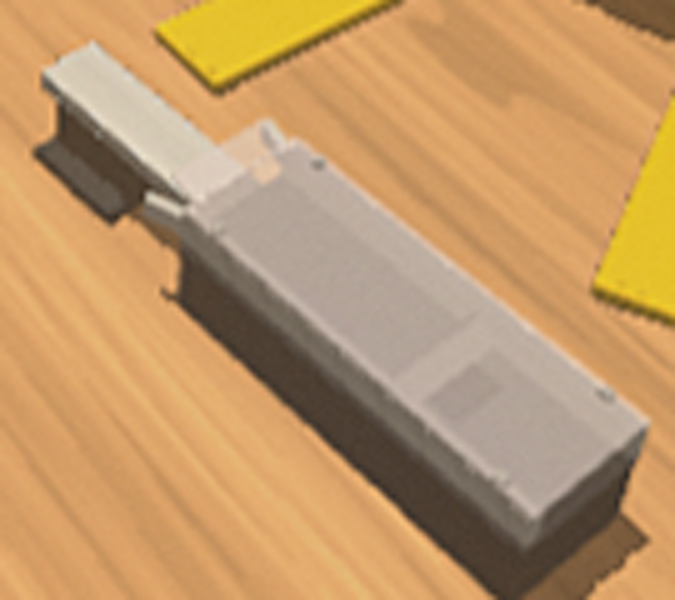

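The zooms show:
- **Tongue:** its free end is at zoom (703–706,65–132).
- **Case:** its back corners are at zoom (45,80) and (55,218).
- **Stop:** the bar shows at zoom x≈190–215.
- **Mirror:** the four corners are clear.

Now I'll fit these with masks.

```bash
python3 - <<'E'
from h import *
c=cam("top"); im=c["image"]; hsv=cv2.cvtColor(im,cv2.COLOR_RGB2HSV); L=im.astype(int)
def big(m,box):
    z=np.zeros_like(m); x0,y0,x1,y1=box; z[y0:y1,x0:x1]=m[y0:y1,x0:x1]
    cs=cv2.findContours(z,cv2.RETR_EXTERNAL,cv2.CHAIN_APPROX_NONE)[0]; return max(cs,key=cv2.contourArea)
notwood=((L[...,0]-L[...,2])<22).astype(np.uint8)*255
# mirror
k=big(notwood,(262,175,340,226)); r=cv2.minAreaRect(k); print("mirror px",r)
P=onz(c,cv2.boxPoints(r),0.06); print(P.round(4))
def rect(P):
    e=[P[1]-P[0],P[2]-P[1]]; l=[np.linalg.norm(v) for v in e]; v=e[int(np.argmax(l))]
    print("centre",P.mean(0).round(4),"sides",np.round(l,4),"yaw",np.degrees(np.arctan2(v[1],v[0])).round(2))
rect(P)
# tongue: bright
m=(notwood>0)&(L.sum(2)>430); m=m.astype(np.uint8)*255
k=big(m,(184,170,230,200)); r=cv2.minAreaRect(k);print("tongue",r); P=onz(c,cv2.boxPoints(r),0.05);print(P.round(4));rect(P)
k=big(notwood,(98,165,177,215)); r=cv2.minAreaRect(k);print("case",r); P=onz(c,cv2.boxPoints(r),0.071);print(P.round(4));rect(P)
f=lambda X,Y:((X+.5)/5.5-.5+95,(Y+.5)/5.5-.5+165)
print("tongue tip",onz(c,[f(703,65),f(706,132),f(487,84),f(490,152)],.05).round(4))
print("lid", onz(c,[f(45,80),f(55,218),f(447,45),f(460,190)],.071).round(4))
print("guide tips",onz(c,[f(490,40),f(501,190)],.076).round(4))
print("stop",onz(c,[f(213,82),f(216,190),f(190,85)],.063).round(4))
E
```

```text
mirror px ((299.4756164550781, 201.2195281982422), (58.47498321533203, 19.188459396362305), 17.650123596191406)
[[ 0.4751 -0.1398  0.06  ]
 [ 0.5282 -0.1563  0.06  ]
 [ 0.4785 -0.318   0.06  ]
 [ 0.4256 -0.3008  0.06  ]]
centre [ 0.4769 -0.2287  0.06  ] sides [0.0556 0.1691] yaw -107.11
tongue ((202.83106994628906, 183.97242736816406), (10.878957748413086, 38.533103942871094), 85.2363510131836)
[[ 0.5353  0.1087  0.05  ]
 [ 0.5459 -0.0025  0.05  ]
 [ 0.5142 -0.0057  0.05  ]
 [ 0.5037  0.1054  0.05  ]]
centre [0.5248 0.0515 0.05  ] sides [0.1118 0.0318] yaw -84.56
case ((140.0531768798828, 189.62930297851562), (27.254966735839844, 74.2704849243164), 85.16958618164062)
[[0.5333 0.3359 0.071 ]
 [0.5536 0.1265 0.071 ]
 [0.476  0.1179 0.071 ]
 [0.4562 0.3262 0.071 ]]
centre [0.5048 0.2266 0.071 ] sides [0.2104 0.078 ] yaw -84.48
tongue tip [[ 0.5475 -0.0049  0.05  ]
 [ 0.5119 -0.0071  0.05  ]
 [ 0.5361  0.1089  0.05  ]
 [ 0.5001  0.1064  0.05  ]]
lid [[0.5335 0.3334 0.071 ]
 [0.4621 0.3253 0.071 ]
 [0.554  0.1266 0.071 ]
 [0.4787 0.118  0.071 ]]
guide tips [[0.5562 0.1036 0.076 ]
 [0.4786 0.0961 0.076 ]]
stop [[0.5342 0.2492 0.063 ]
 [0.4779 0.2457 0.063 ]
 [0.5325 0.2611 0.063 ]]
```

```bash
cat >> h.py <<'E'
def go(x,y,z,yawdeg):
    "remaining shift in tool units, and turn in tool-z units (tool pointing down)"
    o=ctrl.get_obs(); R=cv2.Rodrigues(np.zeros(3))[0]
    from scipy.spatial.transform import Rotation as Ro
    R=Ro.from_euler('xyz',o["eef_rot"]); 
    d=R.inv().apply(np.array([x,y,z])-o["ee_pos"])/.12
    w=(R.inv()*Ro.from_euler('xyz',[np.pi,0,np.radians(yawdeg)])).as_rotvec(degrees=True)/30
    print("t",round(o["time_s"],2),"pos",o["ee_pos"].round(4),"rot",np.degrees(o["eef_rot"]).round(2),"F",o["force"].round(2),"w",round(o["grip_width"],4),"q",o["qpos"].round(2))
    print("shift",d.round(3),"turn",w.round(3))
E
python3 -m pendant '[[0.25,-0.115,0,0,0,0,-1],[0.25,-0.115,0,0,0,0,-1],[0.25,-0.115,0,0,0,0,-1],[0.25,-0.115,0,0,0,0,-1],[0.25,-0.115,0,0,0,-0.15,-1],[0.2,-0.1,0,0,0,-0.15,-1],[0.2,-0.1,0,0,0,-0.15,-1],[0.2,-0.1,0,0,0,-0.15,-1],[0.1,0,0,0,0,-0.15,-1],[0,0,0,0,0,-0.15,-1]]' 12
python3 -c "
from h import *
go(.4769,-.2287,.22,72.9)"
```

```text
time_s: 1.13
ee_pos: [0.3674, -0.3189, 0.3028]
eef_rot: [3.141, -0.0, 0.844]
force: [0.4, -1.1, -0.4]
grip_width: 0.0941
t 1.13 pos [ 0.3674 -0.3189  0.3028] rot [ 1.7998e+02 -2.0000e-02  4.8380e+01] F [ 0.36 -1.13 -0.41] w 0.0941 q [-0.79  0.16  1.7   0.    1.29 -0.06]
shift [1.167 0.183 0.691] turn [ 0.001 -0.001 -0.817]
```

```bash
python3 -m pendant '[[0.15,0.05,0,0,0,-0.16,-1],[0.15,0.05,0,0,0,-0.16,-1],[0.15,0.05,0,0,0,-0.16,-1],[0.15,0.05,0,0,0,-0.16,-1],[0.15,0.05,0,0,0,-0.16,-1],[0,0,0,0,0,0,-1],[0,0,0,0,0,0,-1]]'
python3 -c "
from h import *
go(.4769,-.2287,.22,72.9)"
```

```text
time_s: 1.72
ee_pos: [0.4393, -0.2607, 0.3025]
eef_rot: [-3.141, 0.0, 1.257]
force: [-0.5, -0.4, -0.1]
grip_width: 0.0938
t 1.72 pos [ 0.4393 -0.2607  0.3025] rot [-179.98    0.     72.02] F [-0.5  -0.36 -0.09] w 0.0938 q [-0.61  0.21  1.63 -0.    1.3  -0.29]
shift [0.351 0.216 0.688] turn [-0.001  0.    -0.029]
```

```bash
python3 -m pendant '[[0.175,0.108,0.1,0,0,-0.029,-1],[0.175,0.108,0.1,0,0,0,-1],[0,0,0.15,0,0,0,-1],[0,0,0.15,0,0,0,-1],[0,0,0.1,0,0,0,-1],[0,0,0,0,0,0,-1],[0,0,0,0,0,0,-1]]'
python3 - <<'E'
from h import *
go(.4769,-.2287,.137,72.9)
c=cam("wrist","w1")
E
```

```text
time_s: 2.3
ee_pos: [0.476, -0.2295, 0.2307]
eef_rot: [-3.141, -0.0, 1.27]
force: [1.2, 0.3, 0.0]
grip_width: 0.0943
t 2.3 pos [ 0.476  -0.2295  0.2307] rot [-179.96   -0.     72.76] F [1.23 0.27 0.03] w 0.0943 q [-0.52  0.32  1.67 -0.    1.15 -0.22]
shift [0.008 0.005 0.781] turn [-0.001 -0.    -0.005]
```

View pics/w1.png

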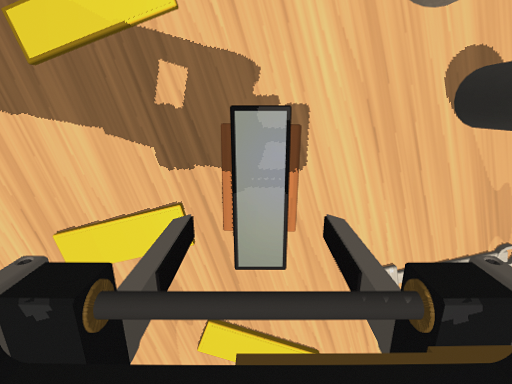

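The mirror's corners in the wrist view are about (232,106), (291,107), (286,268) and (236,268), centred between the fingers. I'll cross-check the position from this closer view.

```bash
python3 - <<'E'
from h import *
c=cam("wrist")
P=onz(c,[(231,106),(291.5,107),(286.5,269),(235.5,269)],.06);print(P.round(4),P.mean(0).round(4))
for a,b in ((3,0),(2,1)):
    v=P[b]-P[a];print(np.linalg.norm(v).round(4),np.degrees(np.arctan2(v[1],v[0])).round(2))
E
```

```text
[[ 0.4784 -0.1416  0.06  ]
 [ 0.5305 -0.1586  0.06  ]
 [ 0.4814 -0.3187  0.06  ]
 [ 0.4288 -0.3024  0.06  ]] [ 0.4798 -0.2303  0.06  ]
0.1682 72.86
0.1674 72.94
```

```bash
python3 -m pendant '[[0.01,0.01,0.15,0,0,0,-1],[0,0,0.15,0,0,0,-1],[0,0,0.15,0,0,0,-1],[0,0,0.15,0,0,0,-1],[0,0,0.1,0,0,0,-1],[0,0,0.1,0,0,0,-1],[0,0,0,0,0,0,-1],[0,0,0,0,0,0,-1]]'
python3 - <<'E'
from h import *
go(.478,-.2295,.134,72.9)
E
```

```text
time_s: 3.07
ee_pos: [0.4781, -0.2282, 0.135]
eef_rot: [3.142, -0.0, 1.272]
force: [-0.1, -0.4, 0.6]
grip_width: 0.094
t 3.07 pos [ 0.4781 -0.2282  0.135 ] rot [180.    -0.    72.87] F [-0.08 -0.35  0.64] w 0.094 q [-0.51  0.46  1.73  0.    0.95 -0.22]
shift [-0.01   0.002  0.008] turn [ 0.    -0.    -0.001]
```

```bash
python3 -m pendant '[[0,0,0,0,0,0,-0.8],[0,0,0,0,0,0,-0.7],[0,0,0,0,0,0,-0.6],[0,0,0,0,0,0,-0.5],[0,0,0,0,0,0,-0.4],[0,0,0,0,0,0,-0.3],[0,0,0,0,0,0,-0.2],[0,0,0,0,0,0,-0.1],[0,0,0,0,0,0,0],[0,0,0,0,0,0,0.2]]' 12
python3 -m pendant '[[0,0,0,0,0,0,1],[0,0,0,0,0,0,1],[0,0,0,0,0,0,1],[0,0,0,0,0,0,1]]' 12
```

```text
time_s: 3.9
ee_pos: [0.478, -0.2281, 0.1347]
eef_rot: [-3.142, -0.0, 1.272]
force: [-0.2, -0.1, 0.3]
grip_width: 0.056
time_s: 4.23
ee_pos: [0.478, -0.2281, 0.1347]
eef_rot: [3.142, -0.0, 1.272]
force: [0.0, -0.2, 1.6]
grip_width: 0.0553
```

```bash
python3 -m pendant '[[0,0,-0.03,0,0,0,1],[0,0,-0.06,0,0,0,1],[0,0,-0.08,0,0,0,1],[0,0,-0.08,0,0,0,1],[0,0,-0.08,0,0,0,1],[0,0,-0.05,0,0,0,1],[0,0,0,0,0,0,1]]'
python3 - <<'E'
from h import *
import math
u=np.array([math.cos(math.radians(95.45)),math.sin(math.radians(95.45))]); m=np.array([.5177,.1234])
p=m-u*.105;print(p)
go(p[0],p[1],.17,95.45)
cam("wrist","w2");cam("scene","s2")
E
```

```text
time_s: 4.82
ee_pos: [0.4784, -0.2283, 0.1821]
eef_rot: [3.139, 0.001, 1.272]
force: [0.0, 0.7, -2.4]
grip_width: 0.0557
[0.52767259 0.01887466]
t 4.82 pos [ 0.4784 -0.2283  0.1821] rot [1.7985e+02 3.0000e-02 7.2880e+01] F [ 0.04  0.73 -2.42] w 0.0557 q [-0.51  0.39  1.7   0.    1.05 -0.22]
shift [ 2.089 -0.214  0.099] turn [ 0.005  0.002 -0.752]
```

View pics/w2.png

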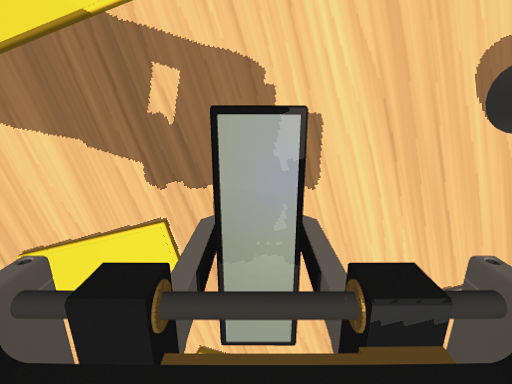

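View pics/s2.png

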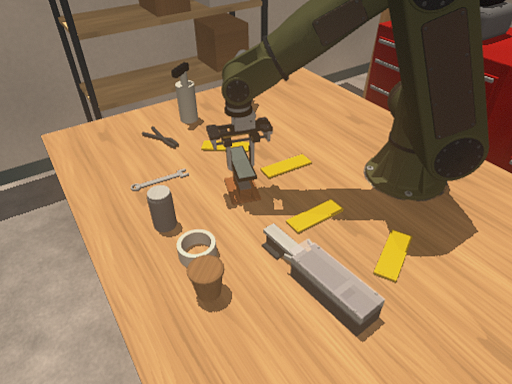

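The mirror is held level between the pads, centred at column 258 and about 47 mm above the rest. Carrying it towards the tongue.

```bash
python3 -m pendant '[[0.1,0,0,0,0,-0.07,1],[0.15,0,0,0,0,-0.1,1],[0.2,0,0,0,0,-0.1,1],[0.2,0,0,0,0,-0.1,1],[0.2,0,0,0,0,-0.1,1],[0.2,0,0,0,0,-0.1,1],[0.2,0,0,0,0,-0.1,1],[0.1,0,0,0,0,-0.08,1],[0.05,0,0,0,0,0,1],[0,0,0,0,0,0,1]]'
python3 - <<'E'
from h import *
go(0.52767259,0.01887466,.17,95.45)
E
```

```text
time_s: 5.75
ee_pos: [0.4974, -0.0613, 0.18]
eef_rot: [-3.141, -0.0, 1.666]
force: [-0.5, -0.7, -3.2]
grip_width: 0.0559
t 5.75 pos [ 0.4974 -0.0613  0.18  ] rot [-1.7998e+02 -1.0000e-02  9.5440e+01] F [-0.51 -0.66 -3.21] w 0.0559 q [-0.2   0.34  1.78  0.    1.02 -0.29]
shift [0.642 0.314 0.084] turn [-0.001 -0.    -0.   ]
```

```bash
python3 -m pendant '[[0.1,0.08,0.02,0,0,0,1],[0.15,0.08,0.02,0,0,0,1],[0.15,0.08,0.02,0,0,0,1],[0.15,0.07,0.02,0,0,0,1],[0.09,0,0,0,0,0,1],[0,0,0,0,0,0,1],[0,0,0,0,0,0,1],[0,0,0,0,0,0,1]]'
python3 - <<'E'
from h import *
go(0.52767259,0.01887466,.17,95.45)
cam("wrist","w3");c=cam("top","t3"); a=c["image"][150:230,95:265,::-1]; cv2.imwrite("pics/t3z.png",cv2.resize(a,None,fx=4.5,fy=4.5,interpolation=cv2.INTER_CUBIC))
E
```

```text
time_s: 6.42
ee_pos: [0.5272, 0.0167, 0.1708]
eef_rot: [-3.142, 0.0, 1.664]
force: [-0.2, -0.8, -2.9]
grip_width: 0.0558
t 6.42 pos [0.5272 0.0167 0.1708] rot [-1.800e+02  1.000e-02  9.533e+01] F [-0.16 -0.85 -2.89] w 0.0558 q [-0.04  0.4   1.72 -0.    1.02 -0.13]
shift [0.018 0.006 0.006] turn [-0.     0.    -0.004]
```

View pics/w3.png

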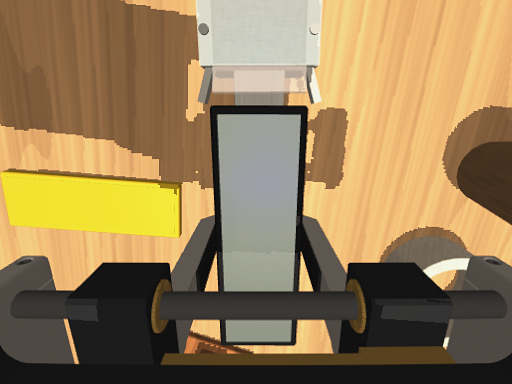

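View pics/t3z.png

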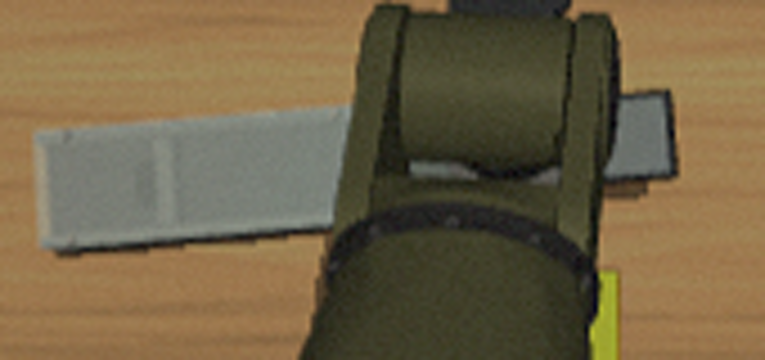

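```bash
python3 - <<'E'
from h import *
c=cam("wrist"); im=c["image"][...,::-1]
cv2.imwrite("pics/w3z.png",cv2.resize(im[0:125,180:340],None,fx=4.8,fy=4.8,interpolation=cv2.INTER_CUBIC))
z=.0965
P=onz(c,[(211,106),(307.5,106),(296.5,345.5),(220,345.5)],z);print(P.round(4),P.mean(0).round(4))
f=(P[0]+P[1])/2;b=(P[2]+P[3])/2;v=f-b;print(np.linalg.norm(v),np.degrees(np.arctan2(v[1],v[0])))
Q=onz(c,[(197.5,66.5),(319.5,67),(204,29),(313.5,29.5)],.071);print("lid",Q.round(4),((Q[0]+Q[1])/2).round(4),((Q[2]+Q[3])/2).round(4))
Q=onz(c,[(202,103),(319,102)],.076);print("guides",Q.round(4),Q.mean(0).round(4))
E
```

```text
[[ 0.4937  0.097   0.0965]
 [ 0.5474  0.102   0.0965]
 [ 0.5637 -0.0656  0.0965]
 [ 0.5077 -0.0708  0.0965]] [0.5281 0.0157 0.0965]
0.16831714111130303 95.16418072512786
lid [[0.4799 0.1199 0.071 ]
 [0.556  0.1268 0.071 ]
 [0.4831 0.1413 0.071 ]
 [0.5492 0.1473 0.071 ]] [0.5179 0.1233 0.071 ] [0.5161 0.1443 0.071 ]
guides [[0.4845 0.0982 0.076 ]
 [0.5578 0.1057 0.076 ]] [0.5212 0.102  0.076 ]
```

View pics/w3z.png

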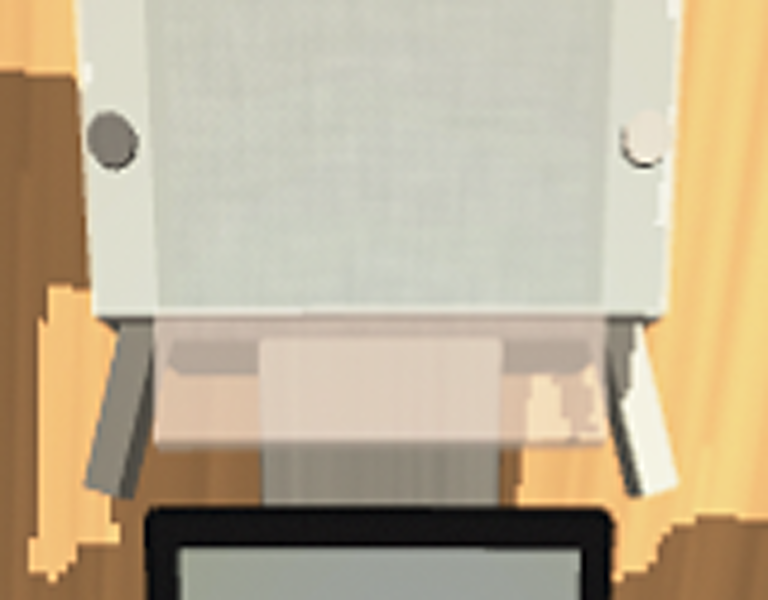

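The mouth's midpoint in the wrist view is (0.5179, 0.1233), which agrees with the top view. The mirror sits on the case's middle line within about 1 mm, its tip just short of the guides. I'll back off 10 mm and lower it.

```bash
python3 -m pendant '[[-0.04,0,0.03,0,0,0,1],[-0.04,0,0.05,0,0,0,1],[0,0,0.06,0,0,0,1],[0,0,0.06,0,0,0,1],[0,0,0.05,0,0,0,1],[0,0,0.02,0,0,0,1],[0,0,0.01,0,0,0,1],[0,0,0,0,0,0,1],[0,0,0,0,0,0,1]]'
python3 - <<'E'
from h import *
u=np.array([np.cos(np.radians(95.35)),np.sin(np.radians(95.35))]); m=np.array([.5178,.1233])
p=m-u*.118;print(p)
go(p[0],p[1],.1347,95.4)
E
```

```text
time_s: 7.32
ee_pos: [0.5284, 0.0082, 0.1372]
eef_rot: [3.141, 0.0, 1.665]
force: [0.1, 0.5, -2.8]
grip_width: 0.0558
[0.52880226 0.00581404]
t 7.32 pos [0.5284 0.0082 0.1372] rot [179.99   0.    95.39] F [ 0.12  0.47 -2.84] w 0.0558 q [-0.05  0.45  1.73  0.    0.95 -0.15]
shift [-0.021  0.002  0.021] turn [ 0.  0. -0.]
```

```bash
python3 -m pendant '[[0,0,0.004,0,0,0,1],[0,0,0.004,0,0,0,1],[0,0,0.004,0,0,0,1],[0,0,0,0,0,0,1],[0,0,0,0,0,0,1]]'
python3 -m pendant '[[0,0,0.003,0,0,0,1],[0,0,0.003,0,0,0,1],[0,0,0,0,0,0,1],[0,0,0,0,0,0,1]]'
```

```text
time_s: 7.73
ee_pos: [0.5283, 0.0081, 0.1357]
eef_rot: [3.142, 0.0, 1.665]
force: [0.2, 0.3, -3.2]
grip_width: 0.056
time_s: 8.07
ee_pos: [0.5282, 0.0082, 0.1349]
eef_rot: [-3.142, -0.0, 1.665]
force: [0.0, -1.0, -2.8]
grip_width: 0.0558
```

```bash
python3 -m pendant '[[0.03,0,0,0,0,0,1],[0.04,0,0,0,0,0,1],[0.04,0,0,0,0,0,1],[0.04,0,0,0,0,0,1],[0.04,0,0,0,0,0,1],[0.04,0,0,0,0,0,1],[0.02,0,0,0,0,0,1],[0,0,0,0,0,0,1],[0,0,0,0,0,0,1]]'
python3 - <<'E'
from h import *
u=np.array([np.cos(np.radians(95.35)),np.sin(np.radians(95.35))]); m=np.array([.5178,.1233])
p=m-u*.04;print(p)
go(p[0],p[1],.1347,95.4)
cam("wrist","w4")
E
```

```text
time_s: 8.82
ee_pos: [0.5254, 0.0382, 0.1349]
eef_rot: [3.142, 0.0, 1.665]
force: [0.4, -1.1, -1.8]
grip_width: 0.0556
[0.52152958 0.08347425]
t 8.82 pos [0.5254 0.0382 0.1349] rot [180.    0.   95.4] F [ 0.37 -1.12 -1.81] w 0.0556 q [ 0.    0.45  1.74 -0.    0.95 -0.09]
shift [0.379 0.003 0.002] turn [0. 0. 0.]
```

View pics/w4.png

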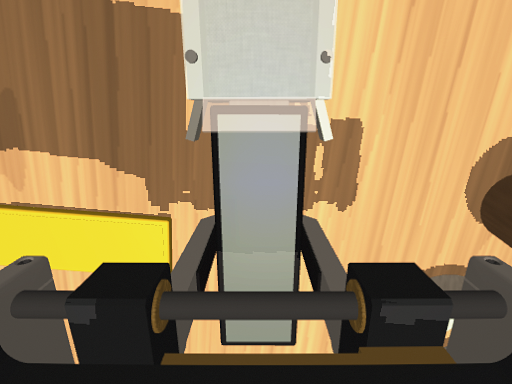

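The mirror's tip, at columns 211–307 (row 106), is under the clear lip and centred between the guides (190–331). There is no contact force yet.

```bash
python3 -m pendant '[[0.02,0,0,0,0,0,1],[0.03,0,0,0,0,0,1],[0.03,0,0,0,0,0,1],[0.03,0,0,0,0,0,1],[0.03,0,0,0,0,0,1],[0.02,0,0,0,0,0,1],[0,0,0,0,0,0,1]]'
python3 -m pendant '[[0.02,0,0,0,0,0,1],[0.03,0,0,0,0,0,1],[0.03,0,0,0,0,0,1],[0.03,0,0,0,0,0,1],[0.03,0,0,0,0,0,1],[0.03,0,0,0,0,0,1],[0,0,0,0,0,0,1],[0,0,0,0,0,0,1]]'
python3 - <<'E'
from h import *
u=np.array([np.cos(np.radians(95.35)),np.sin(np.radians(95.35))]); m=np.array([.5178,.1233])
p=m-u*.04;print(p)
go(p[0],p[1],.1347,95.4)
cam("wrist","w5")
E
```

```text
time_s: 9.45
ee_pos: [0.5236, 0.0577, 0.1349]
eef_rot: [3.142, -0.0, 1.665]
force: [0.3, -0.8, -2.9]
grip_width: 0.0558
time_s: 10.12
ee_pos: [0.5217, 0.0777, 0.1349]
eef_rot: [3.142, -0.0, 1.665]
force: [-0.9, -0.7, -2.8]
grip_width: 0.0558
[0.52152958 0.08347425]
t 10.12 pos [0.5217 0.0777 0.1349] rot [180.    -0.    95.41] F [-0.87 -0.74 -2.79] w 0.0558 q [ 0.08  0.45  1.74  0.    0.95 -0.02]
shift [0.048 0.003 0.002] turn [ 0. -0.  0.]
```

View pics/w5.png

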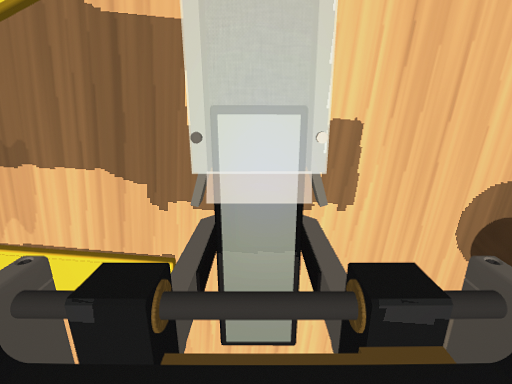

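The mirror is about 38 mm inside with no contact force, and it looks straight and centred through the lid. Now I'll set it down gently.

```bash
python3 -m pendant '[[0,0,0.003,0,0,0,1],[0,0,0.003,0,0,0,1],[0,0,0,0,0,0,1],[0,0,0,0,0,0,1]]'
python3 -m pendant '[[0,0,0.003,0,0,0,1],[0,0,0.003,0,0,0,1],[0,0,0,0,0,0,1],[0,0,0,0,0,0,1]]'
```

```text
time_s: 10.5
ee_pos: [0.5218, 0.0774, 0.1347]
eef_rot: [3.141, -0.0, 1.665]
force: [-3.7, 1.0, 5.5]
grip_width: 0.0557
time_s: 10.83
ee_pos: [0.5218, 0.0774, 0.1346]
eef_rot: [3.141, -0.0, 1.665]
force: [-7.3, -0.5, 14.4]
grip_width: 0.056
```

It has touched down, with the force rising to 14 N. I'll ease off by the last step before opening.

```bash
python3 -m pendant '[[0,0,-0.004,0,0,0,1],[0,0,-0.004,0,0,0,1],[0,0,0,0,0,0,1],[0,0,0,0,0,0,1]]'
```

```text
time_s: 11.17
ee_pos: [0.5218, 0.0774, 0.1347]
eef_rot: [3.141, 0.0, 1.665]
force: [-2.5, -0.6, 4.7]
grip_width: 0.0559
```

Lightly loaded, so I'll open slowly.

```bash
python3 -m pendant '[[0,0,-0.002,0,0,0,1],[0,0,0,0,0,0,1],[0,0,0,0,0,0,-0.15],[0,0,0,0,0,0,-0.25],[0,0,0,0,0,0,-0.4],[0,0,0,0,0,0,-0.6],[0,0,0,0,0,0,-0.6]]' 5
python3 - <<'E'
from h import *
go(0.52,0.08,.1347,95.4)
cam("wrist","w6");cam("scene","s6")
E
```

```text
time_s: 11.75
ee_pos: [0.5217, 0.0775, 0.1346]
eef_rot: [3.142, -0.0, 1.665]
force: [-0.4, -0.0, 0.1]
grip_width: 0.0742
t 11.75 pos [0.5217 0.0775 0.1346] rot [180.    -0.    95.39] F [-0.35 -0.02  0.15] w 0.0742 q [ 0.08  0.46  1.74  0.    0.95 -0.02]
shift [ 0.022 -0.013 -0.001] turn [ 0. -0. -0.]
```

View pics/w6.png

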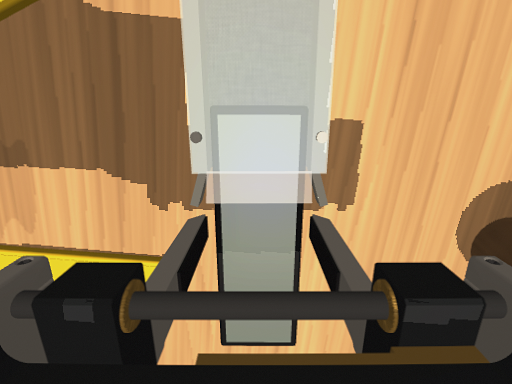

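View pics/s6.png

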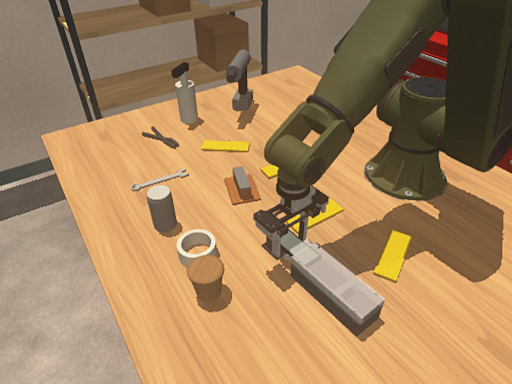

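Released cleanly: the mirror lies straight and the fingers are clear. Now I'll lift, move back behind its tail, close the fingers, and come down to push the end face.

```bash
python3 -m pendant '[[0,0,-0.1,0,0,0,-0.6],[0,0,-0.2,0,0,0,-0.6],[0,0,-0.2,0,0,0,-0.6],[-0.15,0,0,0,0,0,-0.2],[-0.2,0,0,0,0,0,0.2],[-0.2,0,0,0,0,0,0.5],[-0.2,0,0,0,0,0,1],[-0.2,0,0,0,0,0,1],[-0.1,0,0,0,0,0,1],[0,0,0,0,0,0,1]]' 10
python3 -m pendant '[[0,0,0,0,0,0,1],[0,0,0,0,0,0,1],[0,0,0,0,0,0,1],[0,0,0,0,0,0,1],[0,0,0,0,0,0,1]]'
python3 - <<'E'
from h import *
u=np.array([np.cos(np.radians(95.35)),np.sin(np.radians(95.35))]); m=np.array([.5178,.1233])
p=m-u*.158;print(p)
go(p[0],p[1],.1505,95.4)
c=cam("wrist","w7");cam("scene","s7")
c=cam("top","t7")
E
```

```text
time_s: 12.68
ee_pos: [0.5337, -0.0497, 0.1953]
eef_rot: [3.141, 0.0, 1.662]
force: [-0.3, 0.3, -0.7]
grip_width: 0.032
time_s: 13.1
ee_pos: [0.5335, -0.0473, 0.1947]
eef_rot: [-3.142, -0.0, 1.666]
force: [0.3, -0.7, -0.0]
grip_width: 0.0011
[ 0.53253184 -0.03401171]
t 13.1 pos [ 0.5335 -0.0473  0.1947] rot [-180.     -0.     95.44] F [ 0.32 -0.69 -0.02] w 0.0011 q [-0.16  0.38  1.68  0.    1.08 -0.25]
shift [0.111 0.002 0.368] turn [-0.    -0.     0.001]
```

View pics/w7.png

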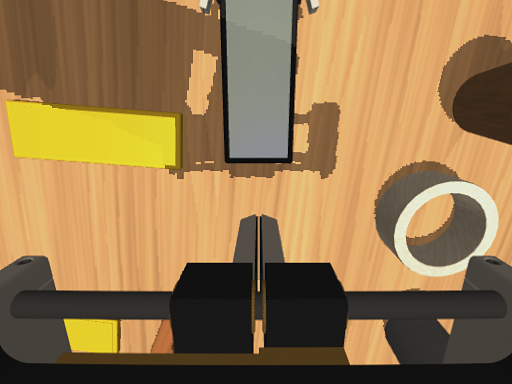

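View pics/t7.png

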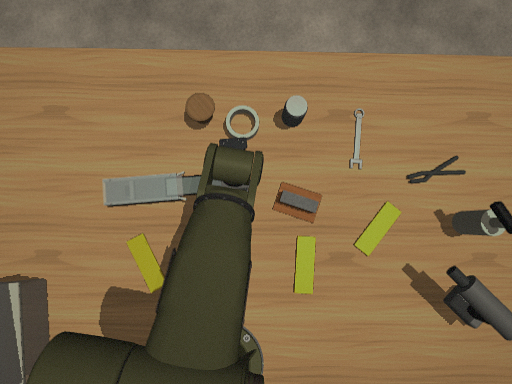

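The wrist view shows the closed fingers at column 260 and the mirror's tail edge at row 162, columns 225–293, so they are aligned. I'll measure the tail.

```bash
python3 - <<'E'
from h import *
c=cam("wrist"); P=onz(c,[(225,162),(293,162)],.06); print(P.round(4))
u=np.array([np.cos(np.radians(95.35)),np.sin(np.radians(95.35))]); m=np.array([.5178,.1233]); n=np.array([-u[1],u[0]])
for q in (P[0,:2],P[1,:2],P.mean(0)[:2]): print(((q-m)@u).round(4),((q-m)@n).round(4))
c2=cam("top"); print(P.shape)
o=ctrl.get_obs()["ee_pos"][:2]; print("tcp s",(o-m)@u,(o-m)@n)
E
python3 -m pendant '[[0,0,0.1,0,0,0,1],[0,0,0.1,0,0,0,1],[0,0,0.1,0,0,0,1],[0,0,0.06,0,0,0,1],[0,0,0.008,0,0,0,1],[0,0,0,0,0,0,1],[0,0,0,0,0,0,1]]' 20
python3 - <<'E'
from h import *
go(.53,-.034,.1505,95.4)
cam("wrist","w8")
cam("scene","s8")
E
```

```text
[[ 0.5032 -0.0105  0.06  ]
 [ 0.5586 -0.0052  0.06  ]]
-0.1318 0.027
-0.1317 -0.0286
-0.1318 -0.0008
(2, 3)
tcp s -0.17192021035854893 0.0002789881362528492
time_s: 13.93
ee_pos: [0.5338, -0.048, 0.1509]
eef_rot: [3.141, 0.0, 1.665]
force: [-0.0, 0.6, -0.3]
grip_width: 0.0008
t 13.93 pos [ 0.5338 -0.048   0.1509] rot [1.7997e+02 1.0000e-02 9.5390e+01] F [-0.04  0.58 -0.26] w 0.0008 q [-0.16  0.45  1.71  0.    0.99 -0.25]
shift [ 0.119 -0.02   0.003] turn [ 0.001  0.    -0.   ]
```

View pics/w8.png

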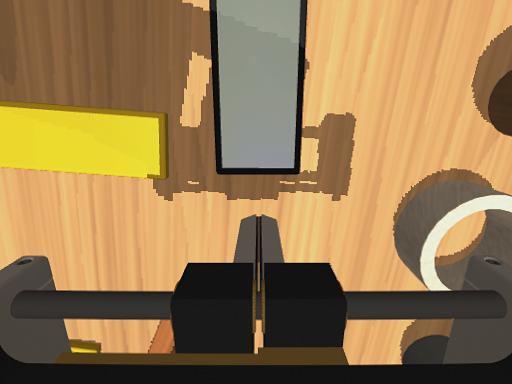

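```bash
python3 -m pendant '[[0.05,0,0,0,0,0,1],[0.06,0,0,0,0,0,1],[0.05,0,0,0,0,0,1],[0.04,0,0,0,0,0,1],[0,0,0,0,0,0,1],[0,0,0,0,0,0,1]]'
python3 -m pendant '[[0.015,0,0,0,0,0,1],[0.015,0,0,0,0,0,1],[0.015,0,0,0,0,0,1],[0.015,0,0,0,0,0,1],[0.015,0,0,0,0,0,1],[0.015,0,0,0,0,0,1],[0.015,0,0,0,0,0,1],[0.015,0,0,0,0,0,1]]'
python3 - <<'E'
from h import *
go(.53,-.034,.1505,95.4)
cam("wrist","w9")
E
```

```text
time_s: 14.53
ee_pos: [0.5313, -0.0237, 0.1505]
eef_rot: [3.142, 0.0, 1.666]
force: [-0.1, -0.0, 0.3]
grip_width: 0.0003
time_s: 15.2
ee_pos: [0.5299, -0.0096, 0.1505]
eef_rot: [-3.142, 0.0, 1.665]
force: [0.1, -2.2, -0.2]
grip_width: 0.0007
t 15.2 pos [ 0.5299 -0.0096  0.1505] rot [-180.      0.     95.39] F [ 0.13 -2.17 -0.22] w 0.0007 q [-0.09  0.44  1.72 -0.    0.98 -0.18]
shift [-0.202 -0.018 -0.   ] turn [-0.  0. -0.]
```

View pics/w9.png

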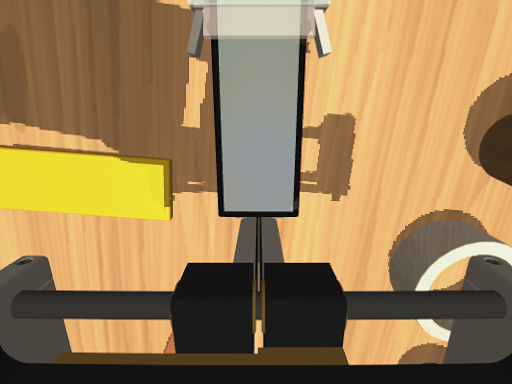

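The fingertips are against the middle of the tail edge at (258,216), with a drag of about 2 N. Pushing on.

```bash
python3 -m pendant '[[0.02,0,0,0,0,0,1],[0.025,0,0,0,0,0,1],[0.025,0,0,0,0,0,1],[0.025,0,0,0,0,0,1],[0.025,0,0,0,0,0,1],[0.025,0,0,0,0,0,1],[0.025,0,0,0,0,0,1],[0.02,0,0,0,0,0,1],[0.01,0,0,0,0,0,1],[0,0,0,0,0,0,1]]'
python3 -m pendant '[[0.02,0,0,0,0,0,1],[0.025,0,0,0,0,0,1],[0.025,0,0,0,0,0,1],[0.025,0,0,0,0,0,1],[0.025,0,0,0,0,0,1],[0.025,0,0,0,0,0,1],[0.02,0,0,0,0,0,1],[0.01,0,0,0,0,0,1],[0.01,0,0,0,0,0,1],[0,0,0,0,0,0,1]]'
python3 - <<'E'
from h import *
go(.53,-.034,.1505,95.4)
cam("wrist","w10")
c=cam("top","t10"); a=c["image"][150:230,95:265,::-1]; cv2.imwrite("pics/t10z.png",cv2.resize(a,None,fx=4.5,fy=4.5,interpolation=cv2.INTER_CUBIC))
c=cam("scene"); im=c["image"][...,::-1]
a=im[215:335,255:390]; cv2.imwrite("pics/s10z.png",cv2.resize(a,None,fx=5,fy=5,interpolation=cv2.INTER_CUBIC))
E
```

```text
time_s: 16.08
ee_pos: [0.5277, 0.0145, 0.1505]
eef_rot: [-3.142, -0.0, 1.665]
force: [-0.0, 0.1, 0.4]
grip_width: 0.0005
time_s: 16.92
ee_pos: [0.5256, 0.0365, 0.1505]
eef_rot: [-3.142, -0.0, 1.665]
force: [0.6, -0.2, 0.4]
grip_width: 0.0002
t 16.92 pos [0.5256 0.0365 0.1505] rot [-1.800e+02 -1.000e-02  9.539e+01] F [ 0.58 -0.16  0.36] w 0.0002 q [-0.    0.43  1.73  0.    0.98 -0.09]
shift [-0.588 -0.019 -0.   ] turn [-0. -0. -0.]
```

View pics/w10.png

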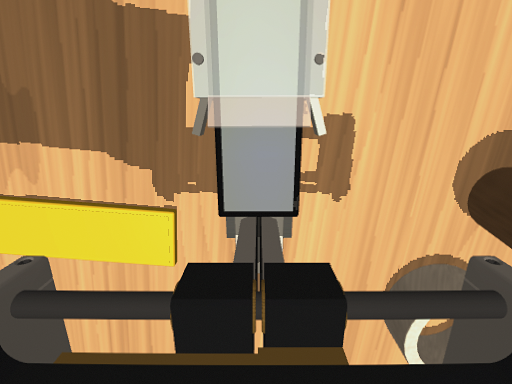

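View pics/t10z.png

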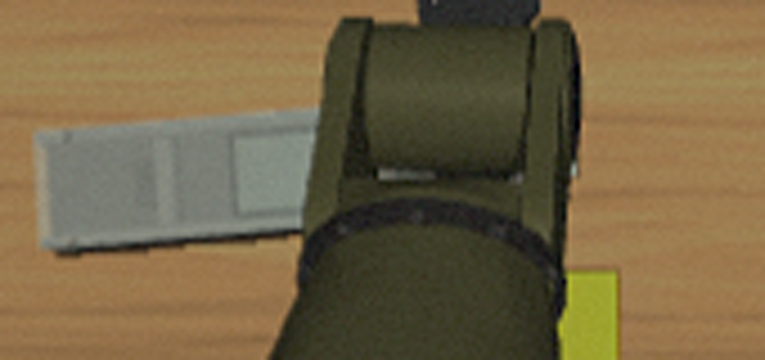

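View pics/s10z.png

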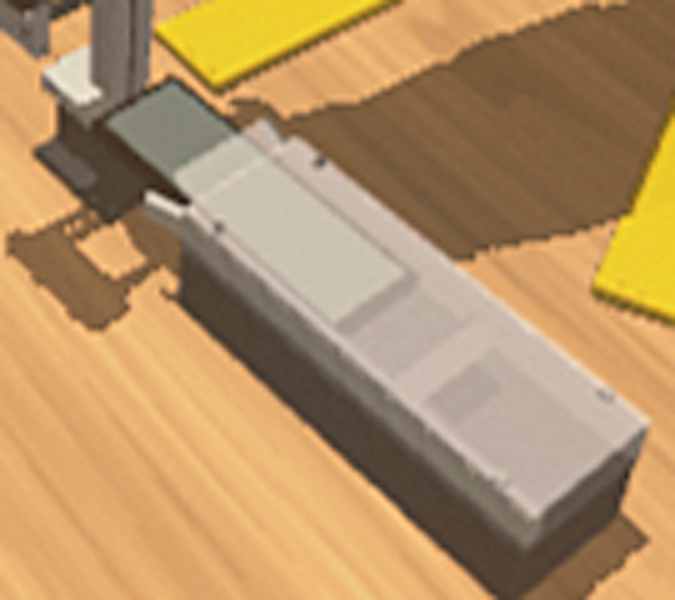

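Top view: the mirror's leading edge is at zoom x≈233 and the stop's face at ≈176, a gap of about 37 mm. The scene view agrees that the stop hasn't moved. I'll advance 25 mm, then go in fine steps.

```bash
python3 -m pendant '[[0.02,0,0,0,0,0,1],[0.025,0,0,0,0,0,1],[0.025,0,0,0,0,0,1],[0.025,0,0,0,0,0,1],[0.025,0,0,0,0,0,1],[0.025,0,0,0,0,0,1],[0.025,0,0,0,0,0,1],[0.02,0,0,0,0,0,1],[0.01,0,0,0,0,0,1],[0.01,0,0,0,0,0,1]]'
python3 -m pendant '[[0.01,0,0,0,0,0,1],[0.01,0,0,0,0,0,1],[0.01,0,0,0,0,0,1]]'
python3 - <<'E'
from h import *
go(.53,-.034,.1505,95.4)
c=cam("top","t11"); a=c["image"][150:230,95:265,::-1]; cv2.imwrite("pics/t11z.png",cv2.resize(a,None,fx=4.5,fy=4.5,interpolation=cv2.INTER_CUBIC))
E
```

```text
time_s: 17.9
ee_pos: [0.5232, 0.0615, 0.1505]
eef_rot: [-3.142, -0.0, 1.665]
force: [-0.1, -2.1, 0.2]
grip_width: 0.0001
time_s: 18.15
ee_pos: [0.5229, 0.065, 0.1505]
eef_rot: [-3.142, 0.0, 1.665]
force: [0.9, -0.6, -0.8]
grip_width: 0.0002
t 18.15 pos [0.5229 0.065  0.1505] rot [-180.      0.     95.38] F [ 0.89 -0.56 -0.82] w 0.0002 q [ 0.05  0.43  1.73 -0.    0.98 -0.04]
shift [-0.827 -0.019 -0.   ] turn [-0.     0.    -0.001]
```

View pics/t11z.png

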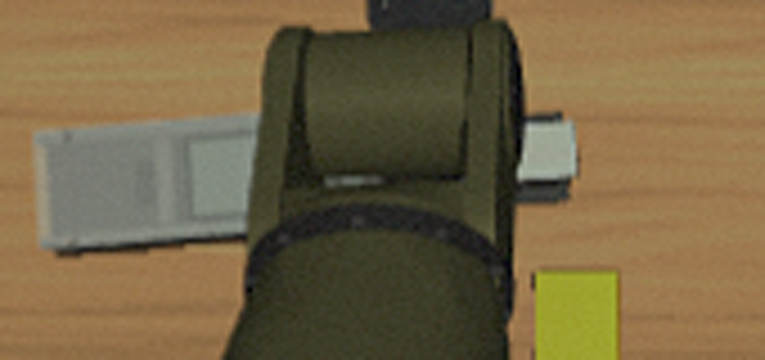

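The gap is now about 8 mm, so I'm switching to 0.6 mm steps and watching the force.

```bash
for i in 1; do python3 -m pendant '[[0.006,0,0,0,0,0,1],[0.006,0,0,0,0,0,1],[0.006,0,0,0,0,0,1]]' | sed -n 1,4p; done
python3 -m pendant '[[0.005,0,0,0,0,0,1],[0.005,0,0,0,0,0,1]]' | sed -n 1,4p
python3 -m pendant '[[0.005,0,0,0,0,0,1],[0.005,0,0,0,0,0,1]]' | sed -n 1,4p
```

```text
time_s: 18.45
ee_pos: [0.5227, 0.0671, 0.1505]
eef_rot: [-3.142, 0.0, 1.665]
force: [-0.0, -1.1, -0.7]
time_s: 18.62
ee_pos: [0.5226, 0.0683, 0.1505]
eef_rot: [-3.142, 0.0, 1.665]
force: [-0.0, -4.1, -0.9]
time_s: 18.78
ee_pos: [0.5226, 0.0689, 0.1505]
eef_rot: [3.142, 0.001, 1.665]
force: [1.2, -8.1, -1.7]
```

```bash
python3 -m pendant '[[0.005,0,0,0,0,0,1],[0,0,0,0,0,0,1]]' | sed -n 1,4p
python3 - <<'E'
from h import *
c=cam("top","t12"); a=c["image"][165:215,95:165,::-1]; cv2.imwrite("pics/t12z.png",cv2.resize(a,None,fx=10,fy=10,interpolation=cv2.INTER_CUBIC))
c=cam("scene"); a=c["image"][215:335,255:390,::-1]; cv2.imwrite("pics/s12z.png",cv2.resize(a,None,fx=5,fy=5,interpolation=cv2.INTER_CUBIC))
E
```

```text
time_s: 18.95
ee_pos: [0.5225, 0.0695, 0.1505]
eef_rot: [3.141, 0.001, 1.665]
force: [0.5, -7.8, -0.5]
```

View pics/t12z.png

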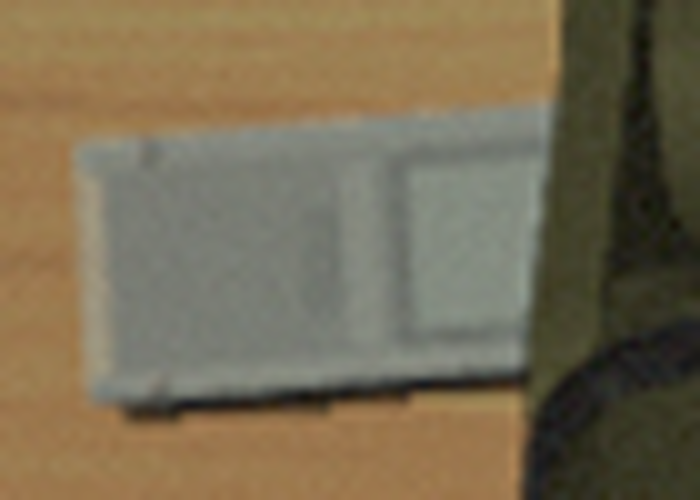

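View pics/s12z.png

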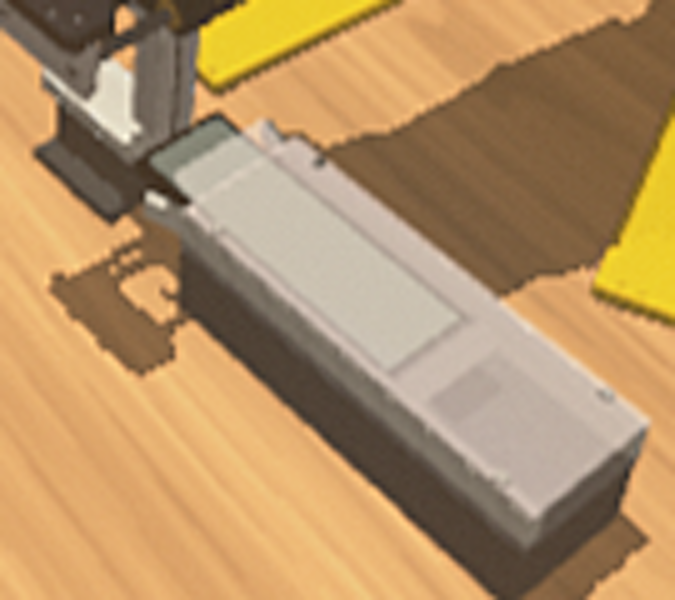

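Both views show the leading edge against the stop bar (top zoom x≈392), with the force levelling at about 8 N. Contact came at TCP y≈0.0685, so I'll push on to y≈0.074.

```bash
python3 -m pendant '[[0.005,0,0,0,0,0,1],[0.005,0,0,0,0,0,1],[0.005,0,0,0,0,0,1]]' | sed -n 1,4p
python3 -m pendant '[[0.005,0,0,0,0,0,1],[0.005,0,0,0,0,0,1]]' | sed -n 1,4p
python3 -m pendant '[[0.005,0,0,0,0,0,1],[0.005,0,0,0,0,0,1],[0,0,0,0,0,0,1],[0,0,0,0,0,0,1]]' | sed -n 1,4p
```

```text
time_s: 19.3
ee_pos: [0.5224, 0.0712, 0.1505]
eef_rot: [3.141, 0.001, 1.665]
force: [1.7, -7.8, -1.3]
time_s: 19.47
ee_pos: [0.5223, 0.0724, 0.1505]
eef_rot: [3.141, 0.001, 1.665]
force: [1.5, -8.5, -0.4]
time_s: 19.8
ee_pos: [0.5221, 0.0736, 0.1505]
eef_rot: [3.141, 0.001, 1.665]
force: [1.0, -7.2, -0.8]
```

That is about 5 mm past contact. I'll hold briefly, withdraw straight back and up, and check.

```bash
python3 -m pendant '[[0,0,0,0,0,0,1],[0,0,0,0,0,0,1],[-0.01,0,0,0,0,0,1],[-0.05,0,0,0,0,0,1],[-0.15,0,0,0,0,0,1],[-0.2,0,0,0,0,0,1],[-0.1,0,-0.1,0,0,0,1],[0,0,-0.2,0,0,0,1],[0,0,-0.2,0,0,0,1],[0,0,-0.2,0,0,0,1]]'
python3 -m pendant '[[-0.2,0,0,0,0,0,1],[-0.2,0,0,0,0,0,1],[-0.2,0,0,0,0,0,1],[-0.2,0,0,0,0,0,1],[-0.1,0,0,0,0,0,1],[0,0,0,0,0,0,1],[0,0,0,0,0,0,1]]'
python3 - <<'E'
from h import *
c=cam("top","t13"); a=c["image"][165:225,95:235,::-1]; cv2.imwrite("pics/t13z.png",cv2.resize(a,None,fx=5.5,fy=5.5,interpolation=cv2.INTER_CUBIC))
b=cv2.imread("pics/top0.png"); A=c["image"].astype(float).mean(2); B=b.astype(float).mean(2)
# profile along the case around stop, between the side walls
cam("scene","s13"); cam("wrist","w13")
for x in range(125,142): print(x,B[185:197,x].mean().round(1),A[185:197,x].mean().round(1))
E
```

```text
time_s: 20.63
ee_pos: [0.5276, 0.0128, 0.2355]
eef_rot: [-3.141, -0.0, 1.664]
force: [0.3, 1.3, 0.2]
grip_width: 0.0007
time_s: 21.22
ee_pos: [0.5378, -0.0942, 0.2344]
eef_rot: [-3.141, -0.0, 1.664]
force: [-0.7, -0.5, -0.5]
grip_width: 0.0007
125 109.2 119.1
126 108.3 116.5
127 107.7 120.0
128 107.2 133.1
129 112.9 135.8
130 123.0 135.5
131 125.2 130.0
132 124.2 122.2
133 118.2 112.4
134 110.1 118.3
135 110.2 133.5
136 114.6 136.2
137 114.3 136.6
138 114.0 137.3
139 113.4 136.7
140 114.3 136.3
141 115.3 136.8
```

View pics/t13z.png

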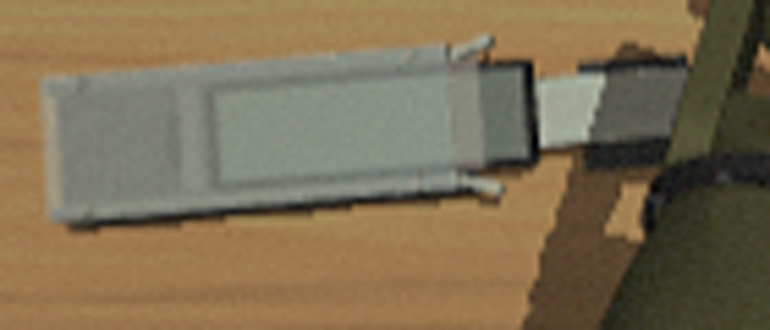

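View pics/s13.png

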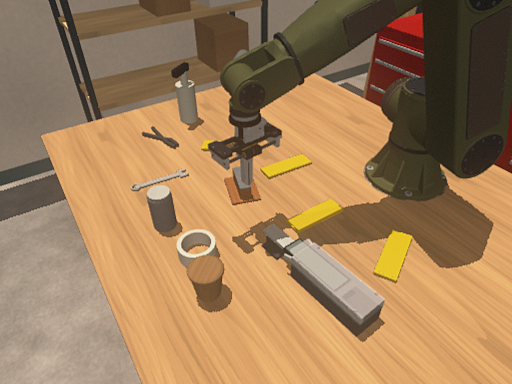

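View pics/w13.png

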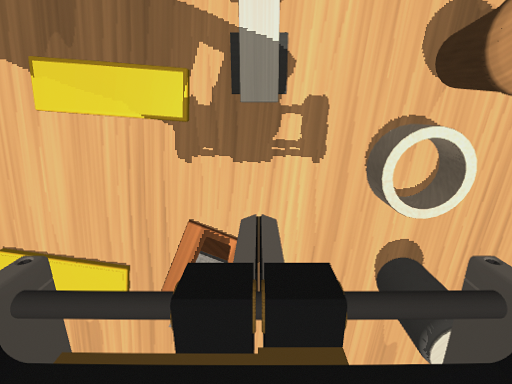

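Withdrawn and clear. The stop bar's edges moved about 1.8 px, roughly 5 mm, which matches the 5 mm of travel after contact. The mirror lies straight against the stop, and its tail is visible at zoom (530–537,62–160). The bystanders look unmoved. Handing in.

```bash
python3 -c "
from h import *
f=lambda X,Y:((X+.5)/5.5-.5+95,(Y+.5)/5.5-.5+165)
c=cam('top'); P=onz(c,[f(530,62),f(537,160)],.06); u=np.array([np.cos(np.radians(95.35)),np.sin(np.radians(95.35))]); m=np.array([.5178,.1233]); q=P.mean(0)[:2]-m
print('tail s,lat',q@u,q@np.array([-u[1],u[0]]))
print(ctrl.get_obs()['joint_vel'].round(4))
from station import hand_in
print(hand_in())"
```

```text
tail s,lat -0.040811932306918895 0.00044147668354437816
[-0.0022  0.0001 -0.0024 -0.0022  0.0007 -0.0036]
the job is handed in; nothing more can be done
None
```

The mirror is in the case, glass side up and resting against the end stop, and I've handed the job in. I get no verdict, so what follows comes from my own checks.

**What I did:** I gripped the mirror at its middle with 12 N and carried it over the tongue. I slid it about 38 mm into the mouth, set it down and let go. Then I pushed its tail with closed fingers until it met the stop, pushed on by about 5 mm, and withdrew. The clock read about 21 s of the 64 s allowed.

**Last checks:**
- **Stop:** it moved about 5 mm. The finger travel after contact and the bar's shift of about 1.8 pixels in the top view agree.
- **Push force:** about 8 N while easing the stop back.
- **Mirror position:** its tail is about 41 mm outside the mouth, so its leading end is about 129 mm inside. It is within about 0.5 mm of the middle line and looks straight.
- **Release and bystanders:** the arm is well clear of the mirror. The can, tape, wrench and cup look unmoved, judged by eye only.

**One thing did not go cleanly:** when I set the mirror down, the force briefly reached about 14 N upward and 7 N sideways. I eased that to about 5 N before opening the fingers. It stayed below the 30 N limit, going by readings at the end of each move.

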